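Turn the board over, then free the sagging gate bolt and hold the gate ajar

ROBOT

A 6-joint arm with a two-finger parallel gripper is mounted at the origin on a cart in front of the work surface, level with it; the furniture and walls round the work are solid. World frame = base frame: x ahead of the robot, y to its left, z up, the work surface at z = 0. Lengths are in mm, angles in rad, forces in N, time in s.
With the tool pointing down it reaches from about 300 to 850 mm from the base axis. Payload 4.2 kg.
Tool frame: the origin (TCP) lies on the centre line of the jaws, within the pads' length; the fingertips stand 17 mm ahead of it and the grasp point (between the pads) lies 2 mm behind it (r.finger_overhang is the distance from the TCP to the fingertips, in mm); z points along the fingers, y is the line along which they close (so a half turn about z gives the same grasp; the last joint's range is limited). The gripper opens to 91 mm and grips with 3 to 60 N. Pads are 32 mm wide; open, the fingers measure 118 mm over their backs; the gripper's body (76 mm by 178 mm) begins 60 mm behind the grasp point.
Start: joints at [-1.268, 0.32, 1.565, -0, 1.257, -0.02], TCP at [182.406, -545.316, 230.976] pointing down, gripper open.
Joint ranges: [-3.11, 3.11], [-0.84, 2.01], [0.21, 2.61], [-1.34, 4.49], [0.05, 2.63], [-2.56, 2.56]. Speed limits (rad/s): [2.57, 2.57, 3.14, 3.14, 3.14, 3.14].

INTERFACE

Orientations are given as a rotation vector (axis times angle).
In Python, from cell import r, get_image, order gives the robot as it stands.
- The arm moves only by the tool step_arm, never from a script. Its arguments are lists of equal length, an entry for each row: "offset": the shift along the tool's x, y, z scaled (see below), a list of three; "delta_rot": the turn, a rotation vector about the tool's x, y, z scaled (see below), a list of three; "gripper": the closure, from 0 (fully open) to 1 (shut). A call has 1 to 8 rows; each row is the pose to reach, as a shift and turn from the pose commanded when the call began, along the tool's axes at that moment; what a row does not reach only later rows make up. The controller multiplies each number of a shift by 0.3 m and each number of a turn by 0.5 rad. A row lasts 1/10 s, in which the tool goes at most 50 mm and 8.59 degrees, less where a joint would pass 70% of its speed; a pose out of reach is approached as far as the arm can. A call with a number of a shift or a turn outside -1 to 1 is refused whole. A call with a gripper value outside its range is refused whole. The fingers move at their own pace and stop on an object; "grip_force" is the grip in N (left out, the last holds). Time passes only in rows, so rows that repeat a pose let the fingers close. It gives the time, the measured TCP pose, the force, the opening and the grip force at its end, in the units of the state.
- r.observe(): the state, without advancing time (a new reading comes with each control period).
- get_image(name): name is "scene" or "top"; returns a dict with "frame" (420x560x3 uint8, blue, green, red), "camera_matrix" (3x3 intrinsics, pixels), "k1" (the pictures are not rectified: a ray, as slopes to the right and down, at radius r is drawn at 1 + k1 r^2 times it, then the intrinsics apply), "xyz" and "orientation" of the camera in the world. Camera axes: x right, y down, z forward; pixel columns grow to the right and rows downward; lengths in mm; the calibration is good to about 2 mm. A picture is of the moment at which its call begins. There is no depth.
- order.close_job(): hands the job in; it is judged then, once.
The state is a dict: "t": time; "joint_positions": joint angles; "joint_velocities": joint speeds; "joint_torque": joint torques, N m; "eef_pos": TCP position; "tcp_rot": TCP orientation; "wrist_force": force on the tool from outside, world axes, zero at the start; "wrist_torque": the same for the moment, N m; "finger_gap": finger opening in mm; "gripper_force": force on a finger pad.
Only numpy, scipy, OpenCV 4.12 (cv2) and the standard library are available. Lean on these libraries where they do the work, as an engineer would, in place of code of your own. Each camera call takes 0.05 s, during which the arm holds its last target. There are 200 camera calls.

TASK

First swing the red-pinned turnover frame with the green circuit board fully over, so that the board's other face looks up; lower it gently, do not let it slam. Then raise the sagging brass bolt of the test bay's gate by its red knob until its drop tooth clears the bent keeper lip, pull it out of the keeper, and swing the spring-loaded gate towards you to about 30 degrees. Finish while still holding the gate there by the bolt knob, and leave the loose tools and parts around alone.

Things in the scene. Friction and masses are not known exactly. Their poses are not given: they have to be found in the camera images.
- turn_stand: fixed stand of the board turnover frame: aluminium base plate 130 x 180 mm on rubber feet, top 24 mm above the bench, two blue bearing blocks at x = +-56 mm of its frame (top at 60 mm). Origin: centre of the underside; the frame's hinge axis runs along its x axis, 52 mm up; -x side carries the red pin
- turn_hinge (a point): point on the hinge axis of the turnover frame, level (along the axis) with the grip point of the red pin; the pin circles about it at 65 mm radius
- turn_pin (a point): grip point of the red pin (12 mm diameter, 44 mm long, parallel to the hinge axis, round, so it turns freely between fingers that close across it) that sticks out of the black frame towards -x of turn_stand; the point is 14 mm from its free end and 30 mm clear of the frame
- turn_frame (a joint): angle of the turnover frame (black, 100 x 81 mm, 10 mm thick, 0.15 kg with the clamped board, nearly no friction, falls by its weight): 0 = lying flat on the +y side of turn_stand, component side up; pi/2 = upright; pi = lying flat on the -y side, other face up (a stop at each end)
- bay: fixed guarded test bay: grey base 155 x 290 mm, clear panels up to 92 mm, aluminium posts up to 98 mm. Origin: under the middle of the closed gate, on the bench; the gate lies along its y axis in the plane x = 0 and opens to its -x (towards the robot)
- gate_hinge (a point): point on the gate's upright hinge line (110 mm to the -y side of the bay's origin), 147 mm above the bench. The gate (210 mm wide, top rail 92 mm high) turns about it
- gate (a joint): gate angle: 0 = shut, grows as the gate opens to -x of the bay (counter-clockwise from above), up to 1.3 rad. A spring closes it: 0.10 N m when shut and 0.25 N m per rad more, so it swings shut when let go
- bolt_slide (a joint): how far the bolt is pulled out, m: 0 = fully in the keeper, 0.045 = fully withdrawn (stop). It moves along the gate towards the hinge (-y of the bay when shut) with about 1 N of friction and stays where it is left. Clear of the keeper from 0.032
- bolt (a joint): bolt tilt, rad: 0 = sagged (lower stop), up to 0.17. Pivot 100 mm from the knob on the hinge side, 26 mm below its grip point: raised 12 mm, the knob leans 3 mm towards the hinge; the tooth rises 1.7 times as far as the knob. The tooth clears the lip from 0.07 (knob up 7 mm); 0.11 (11 mm) is comfortable; upper stop: knob up 17 mm. Sags back by its weight (0.12 kg) when let go
- knob (a point): grip point on the bolt's red knob, an upright round pin 14 mm thick on the brass rod, 26 mm above the rod's top, 15 mm below the knob's top; 170 mm from the hinge line (125 mm withdrawn). Fingers closing across the gate (bay x) fit. A guide staple 28 mm to the keeper side is 128 mm high, the dark barrel 75 mm to the hinge side (30 mm when withdrawn) 138 mm high, 30 mm wide
- tooth (a point): middle of the underside of the bolt's drop tooth (11 x 12 x 11 mm below the 10 mm rod, at its tip)
- keeper_lip (a point): middle of the top edge of the bent steel lip, 107 mm above the bench, between the keeper's two upright cheeks (18 mm apart, top at 166 mm); the sagged tooth hooks behind it
- pliers: loose blue-handled pliers, 122 x 50 x 12 mm, bystander
- driver_yellow: loose yellow screwdriver, 150 mm, bystander
- heatsink: loose finned heatsink, 30 x 42 x 22 mm, bystander
- tape_amber: loose roll of amber tape, 62 mm diameter, 12 mm high, bystander
- flux_bottle: loose small white bottle with black cap, 25 x 25 x 60 mm, bystander

How it is judged (in metres and radians):
On the way, in this order (a step that is already met when the one before it is completed fails the run):
1. the board is turned fully over and lies at rest (value of joint turn_frame above 3.04 rad and velocity of joint turn_frame below 0.3 rad/s and value of joint bolt_slide below 0.02 m), for 0.3 s.
2. the bolt is raised over the bent lip and drawn out of the keeper (value of joint bolt_slide above 0.032 m and contact force between the fingers and bolt above 0.5 N), for 0.1 s.
3. the gate is held ajar at about 30 degrees (value of joint gate between 0.35 and 0.7 rad and contact force between the fingers and bolt above 0.5 N), for 0.5 s.
At the end, for the whole second after the job is handed in: The turnover frame lies fully over (above 3.04 rad), the bolt is withdrawn by more than 32 mm, and the gate stands still between 20 and 40 degrees (0.35 to 0.70 rad), held against its spring by the gripper on the bolt (fingers press it with over 0.5 N) through the last second (all of step 3 and value of joint turn_frame above 3.04 rad and value of joint bolt_slide above 0.032 m and velocity of joint gate between -0.1 and 0.1 rad/s); the arm keeps its last pose, push and grip.
It fails at once if the turnover frame slams down (value of joint turn_frame above 1.6 rad and velocity of joint turn_frame above 6 rad/s).
It fails at once if a loose bystander is pushed or knocked (distance of any of pliers, driver_yellow, heatsink, tape_amber, flux_bottle from where it was at the start of the episode above 0.03 m).
It also fails if it takes over 53 s, if anything falls off the work surface, if the arm or the gripper's body presses on something with over 40 N, if the wrist force passes 120 N, or if a joint passes its speed limit or range.

## Working session

There is one attempt and no reset: what is moved stays moved. The work goes in short steps, Python scripts to look and compute and a tool call to move; the robot and the scene stay as the last step left them, time stands still between calls to the robot, and variables do not carry over. Pictures are saved under pics/ and viewed, at most 10 in all, crops included, and the job is handed in when it is done.

Besides the shell and the picture viewer there is one more tool, called after "Emit:" by a JSON object that holds its "op" and its "data". step_arm: Moves the arm, as the interface text tells. Its arguments: {"type":"object","properties":{"offset":{"type":"array"},"delta_rot":{"type":"array"},"gripper":{"type":"array"},"grip_force":{"type":"number"}},"required":["offset","delta_rot","gripper"]}

```bash
mkdir -p pics; ls; cat > h.py <<'E'
import numpy as np,cv2
from cell import r,get_image,order
from scipy.spatial.transform import Rotation as R
def ray(im,u,v):
    K=np.array(im["camera_matrix"]);k=np.array([[[float(u),float(v)]]])
    d=cv2.undistortPoints(k,K,np.array([im["k1"],0,0,0.]))[0,0]
    M=cam(im); return np.array(im["xyz"],float),M@np.array([d[0],d[1],1.])
def cam(im):
    o=np.array(im["orientation"],float)
    return o if o.shape==(3,3) else R.from_rotvec(o).as_matrix()
def onz(im,u,v,z):
    o,d=ray(im,u,v); return o+d*(z-o[2])/d[2]
def two(a,pa,b,pb):
    o1,d1=ray(a,*pa);o2,d2=ray(b,*pb)
    d1/=np.linalg.norm(d1);d2/=np.linalg.norm(d2)
    s=np.linalg.lstsq(np.c_[d1,-d2],o2-o1,rcond=None)[0]
    p,q=o1+s[0]*d1,o2+s[1]*d2
    return (p+q)/2,np.linalg.norm(p-q)
def pix(im,p):
    M=cam(im); c=M.T@(np.array(p,float)-im["xyz"]); 
    s=c[:2]/c[2]; s=s*(1+im["k1"]*(s@s)); K=np.array(im["camera_matrix"])
    return K[:2,:2]@s+K[:2,2]
E
python3 - <<'E'
from h import *
import pickle
for n in("scene","top"):
    im=get_image(n);pickle.dump(im,open(n+".pkl","wb"))
    cv2.imwrite(f"pics/{n}0.png",cv2.resize(im["frame"],(784,588),interpolation=cv2.INTER_CUBIC)); print(n,im["xyz"],im["orientation"],im["camera_matrix"],im["k1"])
    f=cv2.cvtColor(im["frame"],cv2.COLOR_BGR2HSV)
    m=((f[...,0]<8)|(f[...,0]>172))&(f[...,1]>150)&(f[...,2]>70)
    k,l,s,c=cv2.connectedComponentsWithStats(m.astype(np.uint8))
    for i in range(1,k):
        if s[i,4]>8: print(s[i],c[i])
print(r.observe())
E
```

```text
pics
scene [-230.11340403  498.49784182  730.60423821] [-1.16444384  2.18420355 -1.13886855] [[385.60425565   0.         280.47157525]
 [  0.         385.60425565 211.25917058]
 [  0.           0.           1.        ]] 0.03722626091551689
[482 174  25  14  95] [493.57894737 180.05263158]
[193 177   5   4  17] [195.05882353 178.76470588]
[287 177   3   4  10] [287.8 178.3]
[341 197  13  10  47] [346.57446809 201.46808511]
[241 199   6  16  64] [243.78125 206.6875 ]
[135 255  14  19  93] [140.61290323 263.13978495]
top [ 1.34673037e+02 -1.57307744e+00  1.85651731e+03] [-2.15483904  2.06801149 -0.20786187] [[487.49879178   0.         278.41380629]
 [  0.         487.49879178 208.53228381]
 [  0.           0.           1.        ]] -0.14723464948686205
[264 115   5   5  19] [265.84210526 117.15789474]
[ 67 153  21  17  90] [ 76.32222222 160.42222222]
[190 174   5  20  73] [192.08219178 183.39726027]
[257 196   4   4  11] [258.18181818 197.81818182]
[349 213   5  12  30] [351.         218.43333333]
[511 229  15   4  55] [517.65454545 230.50909091]
[492 259   4  13  23] [493.04347826 264.82608696]
[500 260   4  14  23] [502.08695652 266.7826087 ]
{'t': 0.1, 'joint_positions': array([-1.26797065e+00,  3.20241215e-01,  1.56555071e+00, -1.61258687e-05,
        1.25739290e+00, -1.99884733e-02]), 'joint_velocities': array([-0.00102653, -0.00084889, -0.00389372, -0.00028062,  0.00165157,
       -0.0002427 ]), 'joint_torque': array([-8.93390225e-04, -4.13335454e+01, -2.32509470e+01,  7.28072086e-02,
        4.20953287e-02, -3.78017899e-05]), 'eef_pos': array([ 182.28785191, -544.89648923,  230.19917872]), 'tcp_rot': array([-3.09920373e+00, -5.04631155e-01,  3.76166464e-04]), 'wrist_force': array([-0.04841794, -0.47171404,  0.11159572]), 'wrist_torque': array([ 0.0138817 , -0.07219284,  0.03609263]), 'gripper_force': 0.0, 'finger_gap': 91.42307098313714}
```

View pics/scene0.png

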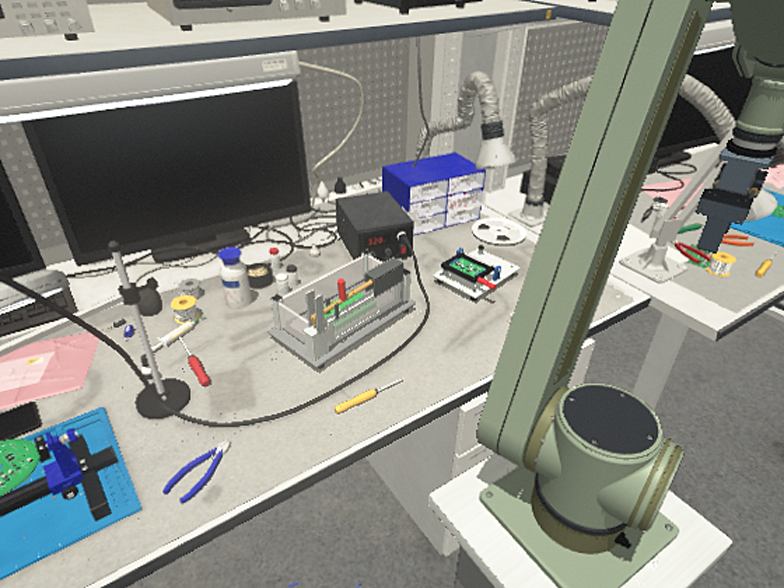

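View pics/top0.png

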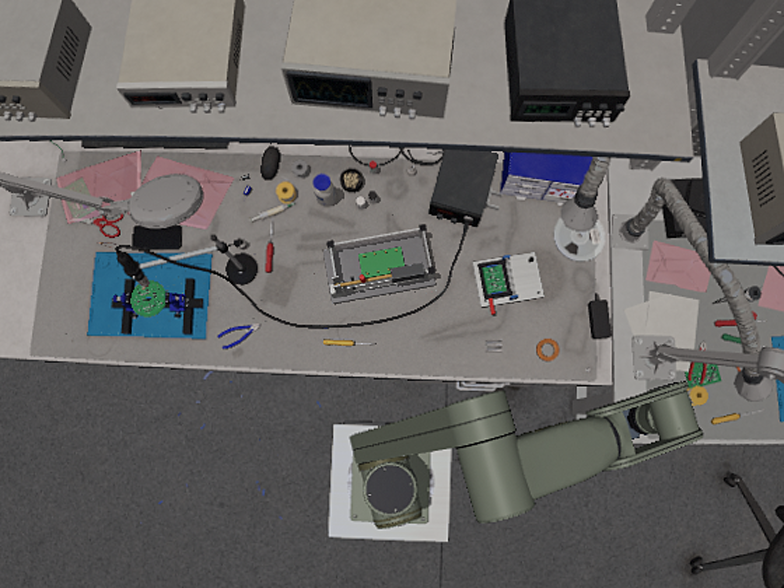

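The scene view shows the red knob at about (341,290) and the red pin at about (486,282) in the 784-wide picture. In the top view they are at (361,277) and (492,307). The frame lies to the left of its hinge (+y), and the pin points at the robot. Next I'll zoom in and triangulate.

```bash
python3 - <<'E'
from h import *
import pickle
s,t=[pickle.load(open(n+".pkl","rb")) for n in("scene","top")]
print("knob",two(s,(243.8,206.7),t,(258.2,197.8)))
print("pin",two(s,(346.6,201.5),t,(351,218.4)))
def crop(im,x,y,w,h,k): return cv2.resize(im["frame"][y:y+h,x:x+w],(w*k,h*k),interpolation=cv2.INTER_CUBIC)
A=crop(t,225,155,80,60,5);B=crop(t,325,170,80,60,5);C=crop(s,190,170,100,60,4);D=crop(s,300,165,80,60,4)
o=np.zeros((600,800,3),np.uint8)
o[:300,:400]=A;o[:300,400:]=B;o[300:540,:400]=C;o[300:540,400:720]=D
cv2.imwrite("pics/c1.png",o)
E
```

```text
knob (array([523.58833025,  90.88338832, 137.51785519]), np.float64(1.8798885147359077))
pin (array([ 479.53887214, -256.59499156,   51.36886552]), np.float64(2.938350499541256))
```

View pics/c1.png

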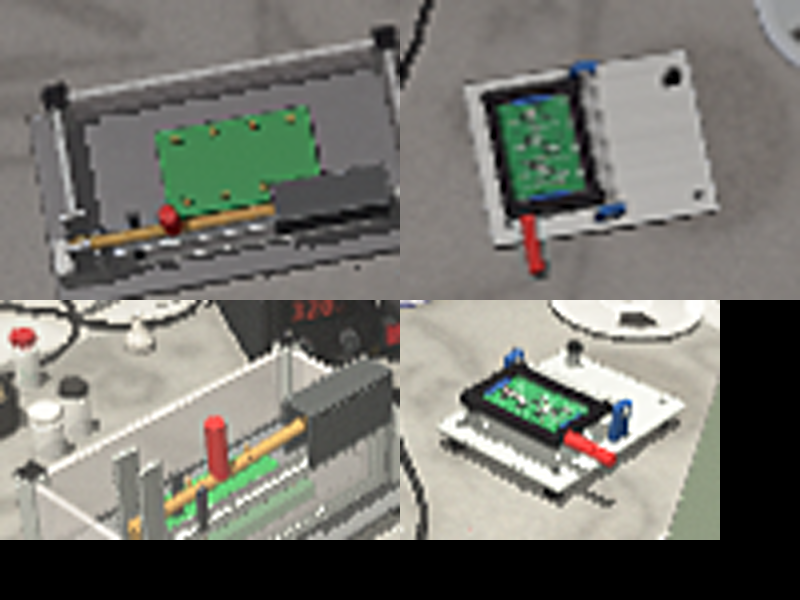

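```bash
python3 - <<'E'
from h import *
import pickle
np.set_printoptions(precision=1,suppress=True)
s,t=[pickle.load(open(n+".pkl","rb")) for n in("scene","top")]
A=lambda u,v,z:onz(t,225+u/5-.4,155+v/5-.4,z)
B=lambda u,v,z:onz(t,325+(u-400)/5-.4,170+v/5-.4,z)
C=lambda u,v,z:onz(s,190+u/4-.4,170+(v-300)/4-.4,z)
D=lambda u,v,z:onz(s,300+(u-400)/4-.4,165+(v-300)/4-.4,z)
ang=lambda a,b:np.degrees(np.arctan2(*(b-a)[[1,0]]))
c=[B(*p,24) for p in((465,85),(685,50),(718,210),(497,245))];print("plate",*c,"ctr",sum(c)/4)
for i in range(4):print(np.linalg.norm(c[i]-c[i-1]),ang(c[i-1],c[i]))
b1,b2=B(583,67,60),B(610,211,60);print("blocks",b1,b2,(b1+b2)/2,np.linalg.norm(b1-b2),ang(b2,b1))
p1,p2=B(525,218,52),B(537,275,52);print("pin top",p1,p2,np.linalg.norm(p1-p2),ang(p2,p1))
print("pin scene",D(568,435,52),D(614,460,52))
c=[D(*p,24) for p in((440,425),(575,340),(685,405),(555,490))];print("plate scene",*c,sum(c)/4)
q1,q2=A(55,92,98),A(385,35,98);print("posts",q1,q2,np.linalg.norm(q1-q2),ang(q2,q1))
r1,r2=A(75,243,120),A(272,211,125);print("rod",r1,r2,ang(r2,r1))
print("knob top (155)",A(168,213,152),C(215,418,152),"grip",C(218,448,137))
print("rod tip",A(70,243,115))
E
```

```text
plate [ 607.1 -207.8   24. ] [ 642.8 -380.4   24. ] [ 516.1 -405.7   24. ] [ 481.8 -234.5   24. ] ctr [ 561.9 -307.1   24. ]
128.11724886673164 12.018556628097395
176.1909436482214 -78.31038707447388
129.21537092863 -168.66633492445217
174.6561166137526 101.32949795845067
blocks [ 615.9 -294.1   60. ] [ 504.5 -315.3   60. ] [ 560.2 -304.7   60. ] 113.38185490851558 10.775259294725853
pin top [ 498.1 -251.9   52. ] [ 454.7 -261.5   52. ] 44.44506778309851 12.532896595731872
pin scene [ 502.3 -253.8   52. ] [ 456.  -260.3   52. ]
plate scene [ 602.5 -204.6   24. ] [ 647.8 -396.2   24. ] [ 512.9 -400.7   24. ] [ 478.7 -223.2   24. ] [ 560.5 -306.2   24. ]
posts [624.9 183.3  98. ] [679.4 -62.4  98. ] 251.5918601622244 102.5044200660367
rod [505.2 159.5 120. ] [533.8  16.7 125. ] 101.33818718212153
knob top (155) [523.1  91.  152. ] [536.3  83.2 152. ] grip [523.5  89.  137. ]
rod tip [506.1 163.6 115. ]
```

```bash
cat >> h.py <<'E'
def yawrot(d):  # tool down, tool x at yaw d degrees
    a=np.radians(d); x=np.array([np.cos(a),np.sin(a),0]); z=np.array([0,0,-1.]); return np.c_[x,np.cross(z,x),z]
def plan(targets):
    o=r.observe(); p=np.array(o["eef_pos"]); M=R.from_rotvec(o["tcp_rot"]).as_matrix()
    print("t",o["t"],"at",p.round(1),"gap",round(o["finger_gap"],1),"pad",o["gripper_force"],"wf",np.round(o["wrist_force"],1))
    off=[];rot=[]
    for q,d in targets:
        off.append([round(float(v),3) for v in M.T@(np.array(q,float)-p)/300])
        rot.append([round(float(v),3) for v in R.from_matrix(M.T@yawrot(d)).as_rotvec()/.5])
    print(off);print(rot)
E
python3 -c "
from h import *
plan([((370,-355,200),11.5)])"
```

```text
t 0.1 at [ 182.3 -544.9  230.2] gap 91.4 pad 0.0 wf [-0.  -0.5  0.1]
[[0.794, -0.402, 0.101]]
[[-0.003, 0.0, 0.244]]
```

Emit:
{"op": "step_arm", "data": {"offset": [[0.79,-0.4,0.1],[0.79,-0.4,0.1],[0.79,-0.4,0.1],[0.79,-0.4,0.1],[0.79,-0.4,0.1],[0.79,-0.4,0.1],[0.79,-0.4,0.1],[0.79,-0.4,0.1]], "delta_rot": [[0,0,0.244],[0,0,0.244],[0,0,0.244],[0,0,0.244],[0,0,0.244],[0,0,0.244],[0,0,0.244],[0,0,0.244]], "gripper": [0.55,0.55,0.55,0.55,0.55,0.55,0.55,0.55], "grip_force": 10}}

```text
t: 0.9
eef_pos: [369.0, -356.3, 200.8]
tcp_rot: [3.126, 0.317, -0.001]
wrist_force: [0.4, -1.0, 0.2]
finger_gap: 41.0
gripper_force: 0.0
```

```bash
python3 -c "
from h import *
plan([((466,-258.5,120),11.5)])"
```

```text
t 0.9 at [ 369.  -356.3  200.8] gap 41.0 pad 0.0 wf [ 0.4 -1.   0.2]
[[0.382, -0.255, 0.269]]
[[0.0, 0.002, 0.002]]
```

Emit:
{"op": "step_arm", "data": {"offset": [[0.382,-0.255,0.269],[0.382,-0.255,0.269],[0.382,-0.255,0.269],[0.382,-0.255,0.269],[0.382,-0.255,0.269],[0.382,-0.255,0.269]], "delta_rot": [[0,0,0],[0,0,0],[0,0,0],[0,0,0],[0,0,0],[0,0,0]], "gripper": [0.55,0.55,0.55,0.55,0.55,0.55]}}

```text
t: 1.5
eef_pos: [465.7, -260.1, 120.9]
tcp_rot: [3.125, 0.313, 0.001]
wrist_force: [0.6, 0.1, -0.3]
finger_gap: 41.1
gripper_force: 0.0
```

```bash
python3 - <<'E'
from h import *
plan([((466,-258.5,53),11.5)])
s=get_image("scene");t=get_image("top")
def crop(im,x,y,w,h,k): return cv2.resize(im["frame"][y:y+h,x:x+w],(w*k,h*k),interpolation=cv2.INTER_CUBIC)
for im,q in((s,(466,-258.5,53)),(t,(466,-258.5,53))):
    print(pix(im,q))
o=np.hstack([crop(s,310,140,80,90,5),crop(t,310,170,80,90,5)]);cv2.imwrite("pics/c2.png",o)
E
```

```text
t 1.5 at [ 465.7 -260.1  120.9] gap 41.1 pad 0.0 wf [ 0.6  0.1 -0.3]
[[0.002, -0.005, 0.226]]
[[0.003, -0.001, -0.002]]
[350.51608882 202.99917081]
[351.27053903 221.57199327]
```

View pics/c2.png

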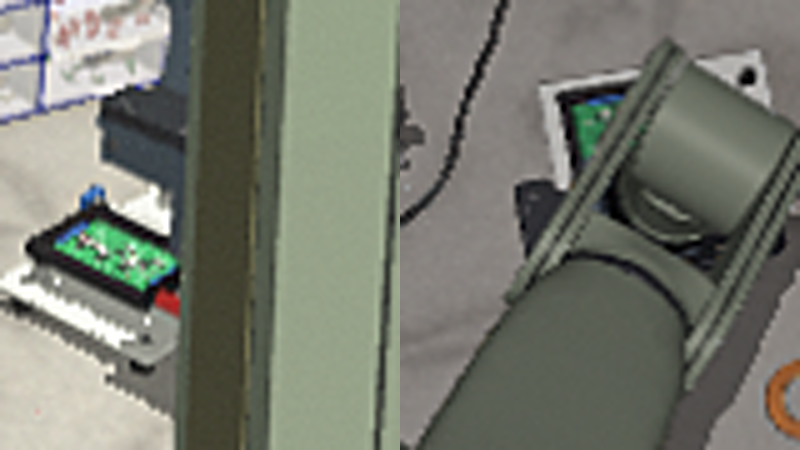

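The arm hides the pin in both views; only its frame end shows, at crop (165,300). The measurements agree with each other, so I'll descend and close by feel.

Emit:
{"op": "step_arm", "data": {"offset": [[0,-0.004,0.12],[0,-0.004,0.232],[0,-0.004,0.232],[0,-0.004,0.232],[0,-0.004,0.232],[0,-0.004,0.232],[0,-0.004,0.232],[0,-0.004,0.232]], "delta_rot": [[0,0,0],[0,0,0],[0,0,0],[0,0,0],[0,0,0],[0,0,0],[0,0,0],[0,0,0]], "gripper": [0.55,0.55,0.55,1,1,1,1,1], "grip_force": 12}}

```text
t: 2.4
eef_pos: [466.4, -256.6, 52.0]
tcp_rot: [-3.125, -0.313, -0.002]
wrist_force: [-0.6, 4.5, 5.9]
finger_gap: 11.7
gripper_force: 12.0
```

```bash
python3 - <<'E'
from h import *
o=r.observe();print(o["finger_gap"],o["gripper_force"])
p=o["eef_pos"];y=yawrot(11.5)[:,0];yd=np.array([-y[1],y[0],0])
T=[(p-65*yd*(1-np.cos(a))+np.array([0,0,65*np.sin(a)]),11.5) for a in np.radians([8,18,28,38,48,58,68,78])]
plan(T)
E
```

```text
11.745737487588634 12.000692635774612
t 2.4 at [ 466.4 -256.6   52. ] gap 11.7 pad 12.000692635774612 wf [-0.6  4.5  5.9]
[[0.0, 0.002, -0.03], [0.0, 0.011, -0.067], [0.0, 0.025, -0.102], [0.0, 0.046, -0.133], [0.0, 0.072, -0.161], [0.0, 0.102, -0.184], [0.0, 0.135, -0.201], [0.0, 0.171, -0.212]]
[[-0.001, -0.003, -0.002], [-0.001, -0.003, -0.002], [-0.001, -0.003, -0.002], [-0.001, -0.003, -0.002], [-0.001, -0.003, -0.002], [-0.001, -0.003, -0.002], [-0.001, -0.003, -0.002], [-0.001, -0.003, -0.002]]
```

Emit:
{"op": "step_arm", "data": {"offset": [[0,0.002,-0.03],[0,0.011,-0.067],[0,0.025,-0.102],[0,0.046,-0.133],[0,0.072,-0.161],[0,0.102,-0.184],[0,0.135,-0.201],[0,0.171,-0.212]], "delta_rot": [[0,0,0],[0,0,0],[0,0,0],[0,0,0],[0,0,0],[0,0,0],[0,0,0],[0,0,0]], "gripper": [1,1,1,1,1,1,1,1]}}

```text
t: 3.2
eef_pos: [476.5, -307.1, 117.1]
tcp_rot: [3.125, 0.316, 0.003]
wrist_force: [-0.5, 2.3, 2.3]
finger_gap: 11.4
gripper_force: 12.0
```

```bash
python3 - <<'E'
from h import *
p=np.array([466.4,-256.6,52]);y=yawrot(11.5)[:,0];yd=np.array([-y[1],y[0],0])
f=lambda a:(p-65*yd*(1-np.cos(a))+np.array([0,0,65*np.sin(a)]),11.5)
q=r.observe()["eef_pos"];d=q-(p-65*yd);print("pin rel hinge along y,z",d@yd,d[2])
plan([f(a) for a in np.radians([86,94,102,110,118,126,134,142])])
E
```

```text
pin rel hinge along y,z 13.498129112864076 65.10790549733382
t 3.2 at [ 476.5 -307.1  117.1] gap 11.4 pad 11.998034119606018 wf [-0.5  2.3  2.3]
[[0.001, 0.03, 0.001], [0.001, 0.06, 0.001], [0.001, 0.09, 0.005], [0.001, 0.119, 0.013], [0.0, 0.147, 0.026], [0.0, 0.172, 0.042], [0.0, 0.195, 0.061], [0.0, 0.216, 0.084]]
[[0.001, -0.003, 0.002], [0.001, -0.003, 0.002], [0.001, -0.003, 0.002], [0.001, -0.003, 0.002], [0.001, -0.003, 0.002], [0.001, -0.003, 0.002], [0.001, -0.003, 0.002], [0.001, -0.003, 0.002]]
```

Emit:
{"op": "step_arm", "data": {"offset": [[0,0.03,0.001],[0,0.06,0.001],[0,0.09,0.005],[0,0.119,0.013],[0,0.147,0.026],[0,0.172,0.042],[0,0.195,0.061],[0,0.216,0.084]], "delta_rot": [[0,0,0],[0,0,0],[0,0,0],[0,0,0],[0,0,0],[0,0,0],[0,0,0],[0,0,0]], "gripper": [1,1,1,1,1,1,1,1]}}

```text
t: 4.0
eef_pos: [489.0, -371.6, 88.2]
tcp_rot: [-3.125, -0.315, 0.001]
wrist_force: [0.7, 1.8, 0.9]
finger_gap: 11.5
gripper_force: 12.0
```

```bash
python3 - <<'E'
from h import *
p=np.array([466.4,-256.6,52]);y=yawrot(11.5)[:,0];yd=np.array([-y[1],y[0],0])
f=lambda a:(p-65*yd*(1-np.cos(a))+np.array([0,0,65*np.sin(a)]),11.5)
q=r.observe()["eef_pos"];d=q-(p-65*yd);print("pin rel hinge along y,z",d@yd,d[2],np.hypot(d@yd,d[2]))
plan([f(a) for a in np.radians([149,156,163,169,175,180,181,181])])
E
```

```text
pin rel hinge along y,z -52.171407894104696 36.192550505888036 63.49611416279193
t 4.0 at [ 489.  -371.6   88.2] gap 11.5 pad 11.999443620443344 wf [0.7 1.8 0.9]
[[0.003, 0.012, 0.009], [0.003, 0.024, 0.033], [0.003, 0.033, 0.057], [0.003, 0.039, 0.079], [0.003, 0.042, 0.102], [0.003, 0.043, 0.121], [0.003, 0.043, 0.124], [0.003, 0.043, 0.124]]
[[-0.001, 0.001, -0.0], [-0.001, 0.001, -0.0], [-0.001, 0.001, -0.0], [-0.001, 0.001, -0.0], [-0.001, 0.001, -0.0], [-0.001, 0.001, -0.0], [-0.001, 0.001, -0.0], [-0.001, 0.001, -0.0]]
```

Emit:
{"op": "step_arm", "data": {"offset": [[0,0.012,0.012],[0,0.024,0.033],[0,0.033,0.057],[0,0.039,0.079],[0,0.042,0.102],[0,0.043,0.121],[0,0.043,0.126],[0,0.043,0.126]], "delta_rot": [[0,0,0],[0,0,0],[0,0,0],[0,0,0],[0,0,0],[0,0,0],[0,0,0],[0,0,0]], "gripper": [1,1,1,1,1,1,1,1]}}

```text
t: 4.8
eef_pos: [491.4, -384.0, 51.1]
tcp_rot: [3.125, 0.315, -0.001]
wrist_force: [-0.3, -0.1, 0.4]
finger_gap: 11.6
gripper_force: 12.0
```

Emit:
{"op": "step_arm", "data": {"offset": [[0,0,0.01],[0,0,0.013],[0,0,0.013],[0,0,0.013]], "delta_rot": [[0,0,0],[0,0,0],[0,0,0],[0,0,0]], "gripper": [1,1,1,1]}}

```text
t: 5.2
eef_pos: [491.6, -384.0, 49.8]
tcp_rot: [3.124, 0.315, 0.001]
wrist_force: [-3.7, 1.8, 11.9]
finger_gap: 11.8
gripper_force: 12.0
```

Emit:
{"op": "step_arm", "data": {"offset": [[0,0,0.005],[0,0,0.005],[0,0,0.005],[0,0,-0.1],[0,0,-0.25],[0,0,-0.4],[0,0,-0.5],[0,0,-0.5]], "delta_rot": [[0,0,0],[0,0,0],[0,0,0],[0,0,0],[0,0,0],[0,0,0],[0,0,0],[0,0,0]], "gripper": [0.6,0.6,0.6,0.6,0.6,0.6,0.6,0.6]}}

```text
t: 6.0
eef_pos: [493.8, -385.4, 202.7]
tcp_rot: [3.118, 0.314, 0.012]
wrist_force: [0.0, -0.2, -0.6]
finger_gap: 36.7
gripper_force: 0.0
```

```bash
python3 - <<'E'
from h import *
plan([((400,-180,280),11.5),((400,-180,280),56.5),((440,-60,290),101)])
s=get_image("scene")
cv2.imwrite("pics/c3.png",cv2.resize(s["frame"][130:250,180:400],(770,420),interpolation=cv2.INTER_CUBIC))
E
```

```text
t 6.0 at [ 493.8 -385.4  202.7] gap 36.7 pad 0.0 wf [ 0.  -0.2 -0.6]
[[-0.168, -0.731, -0.265], [-0.168, -0.731, -0.265], [0.043, -1.096, -0.3]]
[[0.016, -0.014, 0.0], [0.021, -0.006, -1.57], [0.024, 0.002, -3.124]]
```

View pics/c3.png

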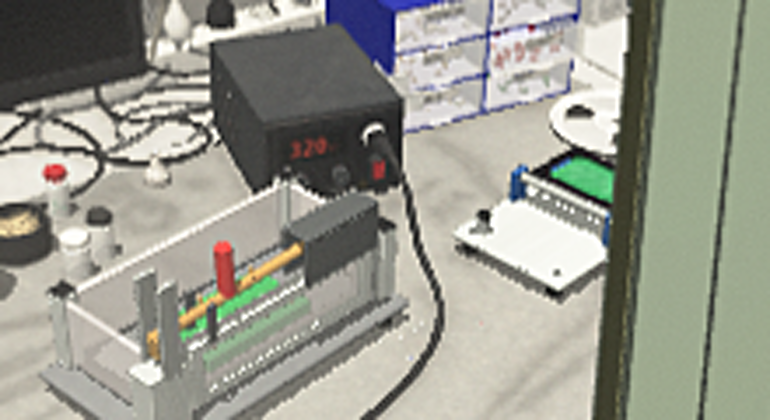

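The frame now lies on the far side of the hinge at crop (580,180), plain face up. The bolt is still sagged, with the knob at crop (225,270). Next I'll move to the knob.

Emit:
{"op": "step_arm", "data": {"offset": [[-0.1,-0.5,-0.25],[-0.1,-0.5,-0.25],[-0.1,-0.5,-0.25],[-0.1,-0.5,-0.25],[-0.1,-0.5,-0.25],[-0.1,-0.5,-0.25]], "delta_rot": [[0.016,-0.014,-1],[0.016,-0.014,-1],[0.016,-0.014,-1],[0.016,-0.014,-1],[0.016,-0.014,-1],[0.016,-0.014,-1]], "gripper": [0.5,0.5,0.5,0.5,0.5,0.5]}}

```text
t: 6.65
eef_pos: [432.4, -243.0, 271.2]
tcp_rot: [-2.944, -1.075, 0.014]
wrist_force: [0.5, -0.8, 0.1]
finger_gap: 45.8
gripper_force: 0.0
```

```bash
python3 - <<'E'
from h import *
plan([((450,-100,275),69),((490,0,270),101.9)])
E
```

```text
t 6.65 at [ 432.4 -243.   271.2] gap 45.8 pad 0.0 wf [ 0.5 -0.8  0.1]
[[0.352, -0.327, -0.011], [0.669, -0.496, 0.005]]
[[-0.022, 0.006, -1.008], [-0.024, -0.001, -2.157]]
```

Emit:
{"op": "step_arm", "data": {"offset": [[0.35,-0.33,-0.01],[0.35,-0.33,-0.01],[0.35,-0.33,-0.01],[0.35,-0.33,-0.01],[0.35,-0.33,-0.01],[0.35,-0.33,-0.01]], "delta_rot": [[-0.022,0.006,-1],[-0.022,0.006,-1],[-0.022,0.006,-1],[-0.022,0.006,-1],[-0.022,0.006,-1],[-0.022,0.006,-1]], "gripper": [0.5,0.5,0.5,0.5,0.5,0.5]}}

```text
t: 7.25
eef_pos: [449.1, -100.3, 274.5]
tcp_rot: [-2.594, -1.771, 0.001]
wrist_force: [-0.3, 0.4, 1.1]
finger_gap: 45.7
gripper_force: 0.0
```

```bash
python3 - <<'E'
from h import *
plan([((505,20,250),97)])
E
```

```text
t 7.25 at [ 449.1 -100.3  274.5] gap 45.7 pad 0.0 wf [-0.3  0.4  1.1]
[[0.441, 0.028, 0.082]]
[[-0.002, 0.0, -0.99]]
```

Emit:
{"op": "step_arm", "data": {"offset": [[0.44,0.028,0.08],[0.44,0.028,0.08],[0.44,0.028,0.08],[0.44,0.028,0.08],[0.44,0.028,0.08],[0.44,0.028,0.08]], "delta_rot": [[0,0,-1],[0,0,-1],[0,0,-1],[0,0,-1],[0,0,-1],[0,0,-1]], "gripper": [0.5,0.5,0.5,0.5,0.5,0.5]}}

```text
t: 7.85
eef_pos: [504.6, 19.5, 251.4]
tcp_rot: [2.077, 2.357, -0.0]
wrist_force: [0.5, -0.0, -1.4]
finger_gap: 45.7
gripper_force: 0.0
```

```bash
python3 - <<'E'
from h import *
s=get_image("scene");print(pix(s,(523.5,90.5,147)),pix(s,(523.5,90.5,162)))
cv2.imwrite("pics/c4.png",cv2.resize(s["frame"][120:250,190:320],(600,600),interpolation=cv2.INTER_CUBIC))
plan([((523.5,90.5,215),101.9)])
E
```

```text
[243.45854153 203.7012472 ] [243.24087057 199.03050257]
t 7.9 at [504.5  19.4 251.6] gap 45.9 pad 0.0 wf [-0.2  0.3 -0.1]
[[0.227, 0.093, 0.122]]
[[0.001, 0.0, -0.163]]
```

View pics/c4.png

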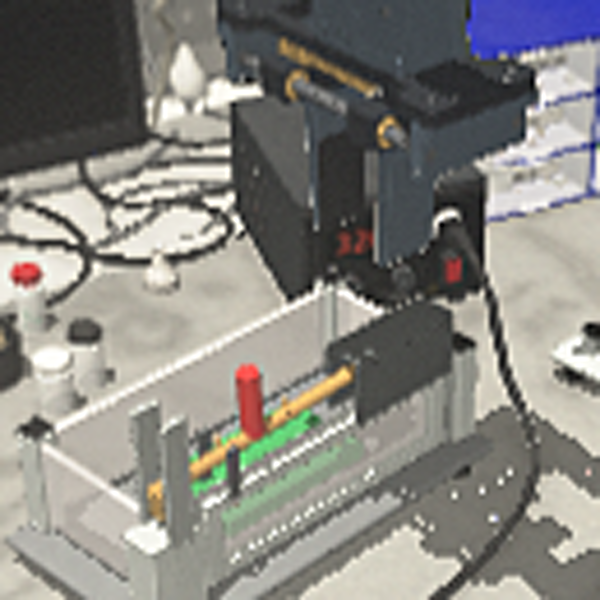

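The fingers are at crop (380,200). The red knob stands at crop (250,370)–(252,432), as predicted. I'll move above it and descend.

Emit:
{"op": "step_arm", "data": {"offset": [[0.227,0.093,0.122],[0.227,0.093,0.122],[0.227,0.093,0.122],[0.227,0.093,0.122],[0.227,0.093,0.122]], "delta_rot": [[0,0,-0.163],[0,0,-0.163],[0,0,-0.163],[0,0,-0.163],[0,0,-0.163]], "gripper": [0.5,0.5,0.5,0.5,0.5]}}

```text
t: 8.4
eef_pos: [523.4, 90.6, 216.0]
tcp_rot: [1.976, 2.44, 0.002]
wrist_force: [-0.4, 0.1, -0.4]
finger_gap: 46.1
gripper_force: 0.0
```

```bash
python3 - <<'E'
from h import *
plan([((523.5,90.5,146),101.9)])
E
```

```text
t 8.4 at [523.4  90.6 216. ] gap 46.1 pad 0.0 wf [-0.4  0.1 -0.4]
[[-0.0, -0.0, 0.233]]
[[0.004, 0.001, 0.004]]
```

Emit:
{"op": "step_arm", "data": {"offset": [[0,0,0.12],[0,0,0.2],[0,0,0.233],[0,0,0.233],[0,0,0.233],[0,0,0.233],[0,0,0.233],[0,0,0.233]], "delta_rot": [[0,0,0],[0,0,0],[0,0,0],[0,0,0],[0,0,0],[0,0,0],[0,0,0],[0,0,0]], "gripper": [0.5,0.5,0.5,0.5,1,1,1,1], "grip_force": 25}}

```text
t: 9.2
eef_pos: [523.3, 91.9, 146.1]
tcp_rot: [1.974, 2.443, 0.002]
wrist_force: [-3.6, 0.5, 0.4]
finger_gap: 16.2
gripper_force: 1.2
```

Emit:
{"op": "step_arm", "data": {"offset": [[0,0,0],[0,0,0],[0,0,-0.01],[-0.002,0,-0.02],[-0.005,0,-0.03],[-0.01,0,-0.04],[-0.01,0,-0.04],[-0.01,0,-0.04]], "delta_rot": [[0,0,0],[0,0,0],[0,0,0],[0,0,0],[0,0,0],[0,0,0],[0,0,0],[0,0,0]], "gripper": [1,1,1,1,1,1,1,1]}}

```text
t: 10.0
eef_pos: [523.2, 88.8, 157.2]
tcp_rot: [-1.974, -2.443, 0.001]
wrist_force: [-4.6, 0.0, -2.4]
finger_gap: 13.1
gripper_force: 25.0
```

Emit:
{"op": "step_arm", "data": {"offset": [[-0.015,0,0],[-0.03,0,0],[-0.045,0,0],[-0.06,0,0],[-0.06,0,0],[-0.06,0,0]], "delta_rot": [[0,0,0],[0,0,0],[0,0,0],[0,0,0],[0,0,0],[0,0,0]], "gripper": [1,1,1,1,1,1]}}

```text
t: 10.6
eef_pos: [527.7, 70.7, 157.2]
tcp_rot: [1.974, 2.443, -0.0]
wrist_force: [-3.3, -1.7, -3.4]
finger_gap: 13.5
gripper_force: 25.0
```

Emit:
{"op": "step_arm", "data": {"offset": [[-0.02,0,0],[-0.04,0,0],[-0.06,0,0],[-0.08,0,0],[-0.08,0,0],[-0.08,0,0],[-0.08,0,0]], "delta_rot": [[0,0,0],[0,0,0],[0,0,0],[0,0,0],[0,0,0],[0,0,0],[0,0,0]], "gripper": [1,1,1,1,1,1,1]}}

```text
t: 11.3
eef_pos: [532.7, 47.6, 157.3]
tcp_rot: [1.974, 2.443, 0.0]
wrist_force: [-3.3, -1.7, -4.5]
finger_gap: 13.2
gripper_force: 25.0
```

```bash
python3 - <<'E'
from h import *
s=get_image("scene");t=get_image("top")
cv2.imwrite("pics/c5.png",cv2.resize(s["frame"][140:250,190:320],(780,600)[:2],interpolation=cv2.INTER_CUBIC))
p=r.observe()["eef_pos"]
# hinge from initial knob (523.3,91.4), axis 101.9deg, 170 mm
u=yawrot(101.9)[:,0];h=np.array([523.3,91.4,0])-170*u;print("hinge",h,"rad",np.linalg.norm((p-h)[:2]))
d=p-h
T=[]
for a in (3,7,11,15,19,23,26,26.):
    q=h+R.from_euler('z',a,degrees=True).apply(d*[1,1,0]);q[2]=p[2];T.append((q,101.9+a))
plan(T)
E
```

```text
hinge [558.35471152 -74.94652747   0.        ] rad 125.42234043615274
t 11.4 at [532.6  47.8 157.3] gap 13.5 pad 24.997694492340088 wf [-3.5 -1.3 -4.2]
[[-0.0, -0.022, -0.0], [-0.003, -0.051, -0.0], [-0.007, -0.08, -0.0], [-0.014, -0.108, -0.0], [-0.022, -0.136, -0.0], [-0.032, -0.164, -0.0], [-0.041, -0.183, -0.0], [-0.041, -0.183, -0.0]]
[[0.001, 0.001, -0.097], [0.001, 0.001, -0.236], [0.001, 0.001, -0.376], [0.001, 0.001, -0.516], [0.001, 0.001, -0.655], [0.001, 0.001, -0.795], [0.001, 0.001, -0.9], [0.001, 0.001, -0.9]]
```

View pics/c5.png

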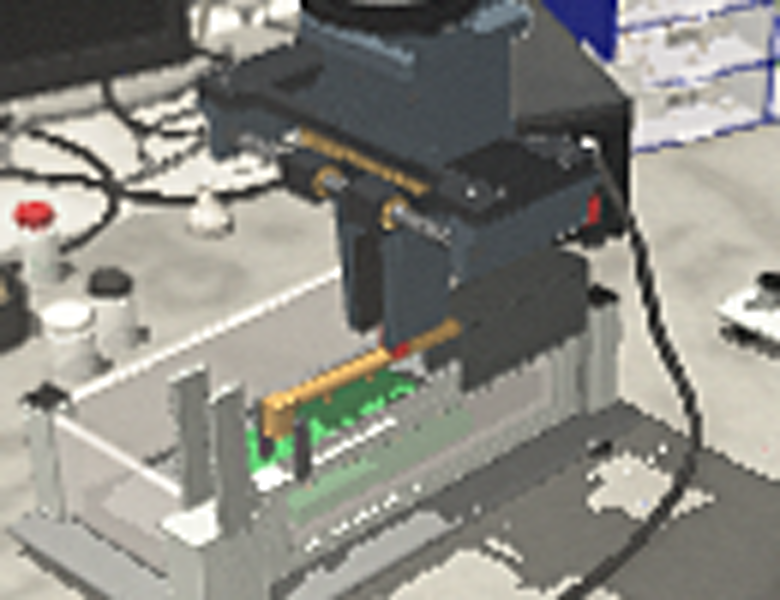

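The bolt tip is at crop (275,415), clear of the keeper cheeks at (230,430). Next I'll swing the gate.

Emit:
{"op": "step_arm", "data": {"offset": [[0,-0.022,0],[-0.003,-0.051,0],[-0.007,-0.08,0],[-0.014,-0.108,0],[-0.022,-0.136,0],[-0.032,-0.164,0],[-0.041,-0.183,0],[-0.041,-0.183,0]], "delta_rot": [[0,0,-0.097],[0,0,-0.236],[0,0,-0.376],[0,0,-0.516],[0,0,-0.655],[0,0,-0.795],[0,0,-0.9],[0,0,-0.9]], "gripper": [1,1,1,1,1,1,1,1]}}

```text
t: 12.2
eef_pos: [483.6, 24.8, 158.3]
tcp_rot: [1.378, 2.817, 0.007]
wrist_force: [1.7, 1.3, -3.2]
finger_gap: 13.4
gripper_force: 25.0
```

```bash
python3 - <<'E'
from h import *
o=r.observe();h=np.array([558.35,-74.95,0]);d=o["eef_pos"]-h
print(np.degrees(np.arctan2(d[1],d[0]))-101.9,np.hypot(d[0],d[1]),o["wrist_force"],o["finger_gap"])
a=28;u=yawrot(101.9+a)[:,0];q=h+125*u;q[2]=157.5
plan([(q,101.9+a)])
E
```

```text
24.932231367307537 124.63992283843687 [ 1.70710986  1.31986079 -3.15240874] 13.383876776016189
t 12.2 at [483.6  24.8 158.3] gap 13.4 pad 24.997057914733887 wf [ 1.7  1.3 -3.2]
[[0.001, -0.022, 0.003]]
[[0.012, 0.007, -0.07]]
```

Emit:
{"op": "step_arm", "data": {"offset": [[0,-0.01,0],[0,-0.022,0],[0,-0.022,0],[0,-0.022,0],[0,-0.022,0],[0,-0.022,0],[0,-0.022,0],[0,-0.022,0]], "delta_rot": [[0,0,-0.03],[0,0,-0.07],[0,0,-0.07],[0,0,-0.07],[0,0,-0.07],[0,0,-0.07],[0,0,-0.07],[0,0,-0.07]], "gripper": [1,1,1,1,1,1,1,1]}}

```text
t: 13.0
eef_pos: [476.8, 20.2, 157.5]
tcp_rot: [1.329, 2.845, 0.001]
wrist_force: [2.3, 1.8, -2.2]
finger_gap: 13.1
gripper_force: 25.0
```

```bash
python3 - <<'E'
from h import *
s=get_image("scene")
o=r.observe();h=np.array([558.35,-74.95,0]);d=o["eef_pos"]-h
print(np.degrees(np.arctan2(d[1],d[0]))-101.9,np.hypot(d[0],d[1]),o["wrist_force"],o["finger_gap"],o["gripper_force"])
cv2.imwrite("pics/c6.png",cv2.resize(s["frame"][130:250,180:400],(770,420),interpolation=cv2.INTER_CUBIC))
E
```

```text
28.71927464271957 125.40259791379337 [ 3.86348871  1.53596217 -2.05770096] 13.344499463280913 24.999951124191284
```

View pics/c6.png

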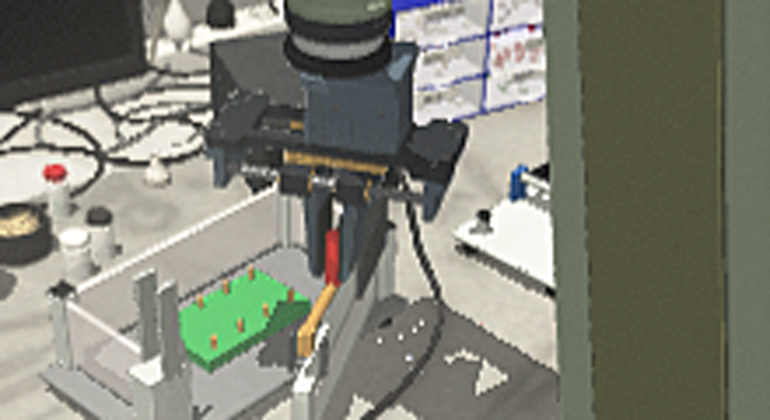

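The gate stands open with its free end at crop (305,390). The knob is held between the fingers at (332,255) and the bolt is withdrawn. I'll hand it in now.

```bash
python3 -c "
from cell import order
print(order.close_job())"
```

```text
the job is handed in; nothing more can be done
None
```

I turned the board fully over and set it down gently, then drew the bolt out and held the gate by its knob at about 29° when I handed the job in; the hand-in call gave no verdict.

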